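Fit the small head on the banding wheel and hold it home

TASK

Get the motorised banding wheel ready for lining plates: lift the black dust cap off its spindle and stand it upright on the table clear of the machine, then lower the small knurled head over the spindle and turn it until the hidden keyway underneath drops over the drive pin. Push the head fully home against its spring washer and finish while still gripping it and holding it pushed home, so that I can tighten its set screw. Leave the plate, the coffee cup and the jar where they are.

Things in the scene. Friction and masses are not known exactly. Their poses are not given: they have to be found in the camera images.
- drive: Banding-wheel drive unit, fixed: a grey-painted steel case 200 x 170 mm (along its x and y, centred on the origin under the spindle's axis), top 68 mm above the table, speed knob and switch on its -x side. On top a bearing boss, 80 mm across at its foot, carries the shoulder and the spindle.
- seat (a point): Centre of the flat shoulder (52 mm across, 85 mm above the table) on top of the drive's bearing boss, on the spindle's axis; z up. A home head rests on it with its underside. A straight steel drive pin, 6 mm thick and 32 mm long, runs level right through the spindle 8 mm above the shoulder; its direction differs every time and is not given, and the dust cap covers it at first.
- spindle_tip (a point): Tip of the upright steel spindle, on its axis, 29 mm above the shoulder. The spindle is 20 mm in diameter and ends in a blunt cone 8 mm long, 9 mm across at the tip. Its geared motor holds it: it slips only above about 0.8 N m. (This point is given in the drive's frame: it does not tell the pin's direction.)
- washer (a joint): Compression (m) of the steel wave washer, 47 mm across, that lies round the spindle on the shoulder: 0 = free, its crests 5 mm above the shoulder; 0.005 = pressed flat, the head home. It takes 5.6 N to start it and 9.6 N to press it flat (less the head's weight), and lifts the head again if that is let go.
- cap_center (a point): Centre of the loose black plastic dust cap, half-way up: a plain round cap 48 mm in diameter and 40 mm tall, open below (bore 41 mm wide, 35 mm deep), 45 g; z is its upward axis. At first it stands over the spindle on the wave washer, its underside 5 mm above the shoulder; it lifts straight off.
- head_center (a point): Centre of the loose small head, half-way up: a knurled aluminium collar 56 mm in diameter and 40 mm tall with a rubber pad on top, 0.2 to 0.32 kg, standing the right way up on the table at first; z is its upward axis. Underneath is a round bore 22 mm wide and 33 mm deep. Fully home this point is 20 mm above the shoulder.
- keyway (a point): Centre of the head's underside, x along the hidden keyway: a straight slot 9 mm wide, 38 mm long and 15 mm deep across the bore, closed at the rim; it fits the pin in two positions half a turn apart. Not in line, the head rides on the pin with this point 11 mm above the shoulder; in line it drops 6 mm on to the washer, and pushed home it is on the shoulder.
- plate: A loose white ceramic plate with flowered paper pasted in it, 180 mm in diameter and 20 mm tall; origin at the centre of its underside. Leave it alone.
- cup: A loose brown paper coffee cup with a white lid, 82 mm across and 97 mm tall; origin at the centre of its underside. Leave it alone.
- jar: A loose closed jar of varnish, 68 mm across and 90 mm tall; origin at the centre of its underside. Leave it alone.
Things that resemble listed ones, but are neither listed nor needed, are in the scene too. Leave any red look-alike of the part that bears cap_center alone.

How it is judged:
On the way, in this order (a step that is already met when the one before it is completed fails the run):
1. the dust cap stands upright on the table, released, clear of the machine (height (world z) of cap_center between 0.016 and 0.024 m and angle between cap_center's own z axis and vertical below 0.1 rad and horizontal distance between cap_center and seat above 0.11 m and contact force between the fingers and cap below 0.3 N), for 0.2 s.
2. the head is keyed on the spindle and pushed home on the shoulder (z of head_center in the frame of seat below 0.0218 m and horizontal distance between head_center and seat below 0.003 m and angle between head_center's own z axis and vertical below 0.06 rad), for 0.2 s.
At the end, for the whole second after the job is handed in: The head sits keyed on the spindle, upright and centred within 3 mm, its underside within 1.8 mm of the shoulder (washer pressed flat), still gripped by the fingers (over 3 N); the dust cap stands upright on the table, its centre more than 110 mm from the spindle (all of step 2 and z of head_center in the frame of seat above 0.017 m and contact force between the fingers and head above 3 N and height (world z) of cap_center between 0.016 and 0.024 m and angle between cap_center's own z axis and vertical below 0.1 rad and horizontal distance between cap_center and seat above 0.11 m); the arm keeps its last pose, push and grip.
It fails at once if the plate is disturbed (moved over 30 mm) (distance of plate from where it was at the start of the episode above 0.03 m).
It fails at once if the coffee cup is disturbed (moved over 30 mm) (distance of cup from where it was at the start of the episode above 0.03 m).
It fails at once if the jar is disturbed (moved over 30 mm) (distance of jar from where it was at the start of the episode above 0.03 m).
It also fails if it takes over 72 s, if anything falls off the work surface, if the arm or the gripper's body presses on something with over 40 N, if the wrist force passes 120 N, or if a joint passes its speed limit or range.

ROBOT

A 6-joint arm with a two-finger parallel gripper is mounted at the origin on the work surface. World frame = base frame: x ahead of the robot, y to its left, z up, the work surface at z = 0. Lengths are in m, angles in rad, forces in N, time in s.
With the tool pointing down it reaches from about 0.275 to 0.875 m from the base axis. Payload 12.5 kg.
Tool frame: the origin (TCP) lies at the very end of the fingers, on their centre line; the grasp point (between the pads) lies 19 mm behind it; x points along the fingers, y is the direction in which the jaws open and shut, and the axes are right-handed (so a half turn about x gives the same grasp; the last joint's range is limited). The gripper opens to 85 mm and grips with 20 to 120 N. Pads are 22 mm wide; open, the fingers measure 114 mm over their backs; the gripper's body (76 mm by 85 mm) begins 54 mm behind the grasp point. The pads swing forward as they close: fully open they stand 13 mm farther back than shut.
Start: joints at [-1.324, 0.351, 1.652, -0, 1.139, -0.085], TCP at [0.179, -0.52, 0.231] pointing down, gripper open.
Joint ranges: [-2.75, 2.75], [-0.79, 2.1], [0.01, 2.65], [-1.57, 4.71], [0.07, 3.14], [-2.87, 2.87]. Speed limits (rad/s): [2.22, 2.22, 2.79, 3.14, 3.14, 3.14].

INTERFACE

Orientations are given as a 3x3 rotation matrix whose columns are the frame's x, y, z axes.
In Python, from bench import manip gives the robot as it stands. Calls block until the motion is done:
- manip.move_ptp(position, orientation): joint-space move of the TCP to a pose.
- manip.move_l(position, attitude=None, max_speed=0.15): straight line of the TCP; attitude=None keeps the orientation; max_speed is the mean speed in m/s.
- manip.move_j(angles): joint-space move.
- manip.set_gripper(opening, effort=None): opening from 0.0 (shut) to 1.0 (fully open); effort is the grip in N (None keeps the last); returns when the fingers have stopped.
- manip.dwell(seconds).
- manip.inverse_kinematics(position, orientation): joint angles nearest the present ones, or None.
- manip.grab_frame(name): name is "scene" or "top"; returns (picture, depth): 384x512x3 uint8, red, green, blue; 384x512 float32, m along the optical axis (not along the pixel's ray), 0 where there is no reading.
- manip.get_calibration(name): a dict with "camera_matrix" (3x3 intrinsics, pixels), "R" (3x3) and "t" (3): a world point X has camera coordinates R X + t. Camera axes: x right, y down, z forward; pixel columns grow to the right and rows downward; lengths in m; the calibration is good to about 2 mm. A picture is of the moment at which its call begins. get_calibration takes no time and is no camera call.
A pose or a line that the arm cannot do raises manip.Unreachable and nothing moves.
- manip.sign_off(): hands the job in, once; it reports no verdict.
Trained networks look in the newest picture that a camera, given by its name, has taken for a name from the list of things; names that differ only in an ending like _2 or _b are one class to them, and where a whole thing is asked for, a point or a joint stands for the part that bears it (a point fixed in the world has none). Each returns a list of dicts, best first, with "confidence" (0 to 1); they miss things now and then, are a little off and sometimes report something else, mostly with a low value. They report only what shows in the picture. A call takes as long as a camera call. They do not tell look-alikes from the thing itself.
- manip.look_for(camera, name): "at" ([x, y, z] in m, in world coordinates, good to about 4 mm: the middle of the surface that is visible of it).
Readings, each from a call of its own:
- manip.current_time(): time.
- manip.current_qpos(): joint angles.
- manip.current_joint_vel(): joint speeds.
- manip.current_joint_torque(): joint torques, N m.
- manip.current_ee_pos(): TCP position.
- manip.current_tcp_rot(): TCP orientation.
- manip.current_force(): force on the tool from outside, world axes, zero at the start.
- manip.current_ft_torque(): the same for the moment, N m.
- manip.current_grip_width(): opening from 0.0 (shut) to 1.0 (fully open).
Only numpy, scipy, OpenCV 4.12 (cv2) and the standard library are available. Lean on these libraries where they do the work, as an engineer would, in place of code of your own. Each camera call takes 0.05 s, during which the arm holds its last target. There are 200 camera calls.

## Working session

There is one attempt and no reset: what is moved stays moved. The work goes in short steps, each a Python script; the robot and the scene stay as the last script left them, time stands still between calls to the robot, and variables do not carry over. Pictures are saved under pics/ and viewed, about 8 in all and at most 12, crops included, and the job is handed in when it is done.

```bash
ls; mkdir -p pics
cat > h.py <<'E'
import numpy as np, cv2
from bench import manip as m
def cal(n):
    c=m.get_calibration(n); return np.array(c["camera_matrix"]),np.array(c["R"]),np.array(c["t"])
def shot(n,f):
    p,d=m.grab_frame(n); cv2.imwrite(f"pics/{f}.png",p[:,:,::-1]); np.save(f"pics/{f}.npy",d); return p,d
def cloud(n,d):
    K,R,t=cal(n); v,u=np.indices(d.shape); P=np.stack([(u-K[0,2])/K[0,0]*d,(v-K[1,2])/K[1,1]*d,d],-1)
    W=(P-t)@R; W[d==0]=np.nan; return W
def down(yaw): # jaw (tool y) direction at angle yaw in world xy
    x=np.array([0,0,-1.]); y=np.array([np.cos(yaw),np.sin(yaw),0]); return np.stack([x,y,np.cross(x,y)],1)
E
python3 - <<'E'
from h import *
a,_=shot("scene","s0"); b,_=shot("top","t0")
cv2.imwrite("pics/both.png",cv2.resize(np.hstack([a,b])[:,:,::-1],(800,300)))
for c in("scene","top"):
    for n in("drive","cap_center","head_center","plate","cup","jar","spindle_tip"):
        print(c,n,[(np.round(x["at"],3).tolist(),round(x["confidence"],2)) for x in m.look_for(c,n)])
    K,R,t=cal(c);print(K[0,0],-R.T@t,R[2])
print(m.current_tcp_rot(),m.current_time())
E
```

```text
pics
scene drive [([0.569, 0.16, 0.066], 0.97)]
scene cap_center [([0.556, 0.147, 0.129], 0.87), ([0.467, -0.007, 0.041], 0.49)]
scene head_center [([0.525, -0.126, 0.036], 0.59)]
scene plate [([0.775, -0.096, 0.007], 0.64), ([0.529, -0.129, 0.04], 0.4)]
scene cup [([0.664, 0.47, 0.095], 0.84)]
scene jar [([0.539, -0.44, 0.064], 0.73), ([0.776, -0.095, 0.009], 0.46)]
scene spindle_tip [([0.662, 0.47, 0.097], 0.67), ([0.571, 0.163, 0.07], 0.66)]
367.56249824365324 [1.01872435 0.52818283 0.87096292] [-0.39746933 -0.52595211 -0.75192587]
top drive [([0.535, 0.134, 0.069], 0.91), ([0.653, 0.458, 0.095], 0.69)]
top cap_center [([0.535, 0.134, 0.134], 0.63), ([0.46, -0.027, 0.038], 0.46)]
top head_center [([0.515, -0.141, 0.043], 0.83)]
top plate [([0.776, -0.1, 0.008], 0.88)]
top cup [([0.655, 0.461, 0.095], 0.88)]
top jar [([0.525, -0.448, 0.091], 0.56)]
top spindle_tip []
354.566644673052 [ 0.55921291 -0.00589485  1.10875861] [ 0.05446288 -0.01301727 -0.99843094]
[[-7.68728314e-06  3.25777399e-01 -9.45446501e-01]
 [-3.05436821e-05 -9.45446501e-01 -3.25777399e-01]
 [-1.00000000e+00  2.63730742e-05  1.72183562e-05]] 0.8
```

View pics/s0.png

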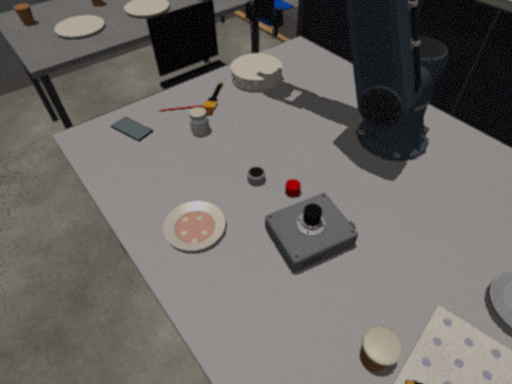

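View pics/t0.png

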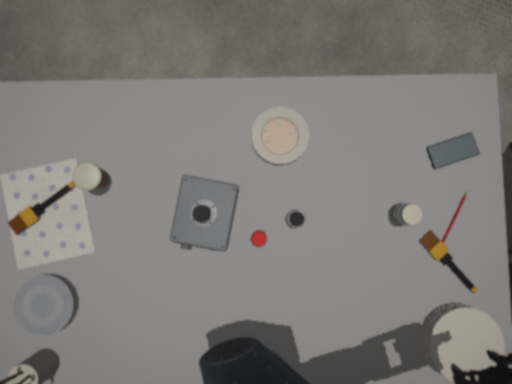

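The scene shows the black cap on the drive (scene px 312,213), the head standing at (257,175) and the red look-alike cap at (293,187). In the top view they are at (202,213), (296,219) and (259,238). Next I refine the centres from depth.

```bash
cat >> h.py <<'E'
def circ(W,xy,z,r=.05,dz=.006):
    s=(np.hypot(W[...,0]-xy[0],W[...,1]-xy[1])<r)&(abs(W[...,2]-z)<dz)
    Q=W[s]; (c,rad)=cv2.minEnclosingCircle(Q[:,:2].astype(np.float32)); return Q.mean(0),c,rad,len(Q)
E
python3 - <<'E'
from h import *
for c,f in(("top","t0"),("scene","s0")):
    W=cloud(c,np.load(f"pics/{f}.npy"))
    print(c,"cap",circ(W,(.537,.136),.13)); print("head",circ(W,(.517,-.137),.04))
    s=(np.hypot(W[...,0]-.537,W[...,1]-.136)<.16)&(abs(W[...,2]-.068)<.006)
    print("case",cv2.minAreaRect(W[s][:,:2].astype(np.float32)))
    print("table",np.nanmedian(W[150:180,230:250,2]))
for y in(0,.3,1.57): 
    for p in((.537,.136,.1),(.517,-.137,.012),(.5,.31,.008)): print(y,p,m.inverse_kinematics(p,down(y)))
E
```

```text
top cap (array([0.54109461, 0.13668993, 0.13039848]), (0.5408082604408264, 0.13729701936244965), 0.0237148217856884, 236)
head (array([ 0.51656528, -0.13621898,  0.04001402]), (0.5163018703460693, -0.13680478930473328), 0.02822730876505375, 266)
case ((0.540432333946228, 0.13702668249607086), (0.16953319311141968, 0.1992560625076294), 78.169189453125)
table 0.0010707657798084145
scene cap (array([0.54538858, 0.13952395, 0.13083065]), (0.5435327887535095, 0.13757489621639252), 0.024300646036863327, 225)
head (array([ 0.52132624, -0.13328401,  0.04081009]), (0.519486665725708, -0.13486795127391815), 0.029197251424193382, 181)
case ((0.5437609553337097, 0.13822849094867706), (0.17040807008743286, 0.199937641620636), 77.68632507324219)
table 0.0018457298570721268
0 (0.537, 0.136, 0.1) [ 1.64002566e-01  5.27207670e-01  1.74932275e+00 -4.44089210e-16
  8.65062232e-01  1.64002566e-01]
0 (0.517, -0.137, 0.012) [-3.46087851e-01  6.49945269e-01  1.82715699e+00 -4.44089210e-16
  6.64490395e-01 -3.46087851e-01]
0 (0.5, 0.31, 0.008) [ 4.75872244e-01  7.22354204e-01  1.68170305e+00 -4.44089210e-16
  7.37535404e-01  4.75872244e-01]
0.3 (0.537, 0.136, 0.1) [ 1.64002566e-01  5.27207670e-01  1.74932275e+00 -4.44089210e-16
  8.65062232e-01 -1.35997434e-01]
0.3 (0.517, -0.137, 0.012) [-3.46087851e-01  6.49945269e-01  1.82715699e+00 -4.44089210e-16
  6.64490395e-01 -6.46087851e-01]
0.3 (0.5, 0.31, 0.008) [ 4.75872244e-01  7.22354204e-01  1.68170305e+00 -4.44089210e-16
  7.37535404e-01  1.75872244e-01]
1.57 (0.537, 0.136, 0.1) [ 1.64002566e-01  5.27207670e-01  1.74932275e+00 -4.44089210e-16
  8.65062232e-01 -1.40599743e+00]
1.57 (0.517, -0.137, 0.012) [-3.46087851e-01  6.49945269e-01  1.82715699e+00 -4.44089210e-16
  6.64490395e-01 -1.91608785e+00]
1.57 (0.5, 0.31, 0.008) [ 4.75872244e-01  7.22354204e-01  1.68170305e+00 -4.44089210e-16
  7.37535404e-01 -1.09412776e+00]
```

Run:
```python
from h import *
D=down(0); s=(.542,.1375)
m.set_gripper(1.0,25)
m.move_ptp((*s,.20),D); m.move_l((*s,.099),max_speed=.12); print(m.current_force())
m.set_gripper(0.3,25); print(m.current_grip_width(),m.current_force())
m.move_l((*s,.19)); print(m.current_grip_width())
m.move_l((.5,.32,.19),max_speed=.2); m.move_l((.5,.32,.03)); m.move_l((.5,.32,.0095),max_speed=.04)
print(m.current_force(),m.current_grip_width())
m.set_gripper(.8); m.move_l((.5,.32,.15))
m.move_ptp((.45,-.14,.3),D)
p,d=shot("top","t1"); W=cloud("top",d); print(circ(W,(.5,.32),.04)); 
K,R,t=cal("top"); q=K@(R@np.array([*s,.1])+t); u,v=(q[:2]/q[2]).astype(int); print(u,v)
q2=K@(R@np.array([.5,.32,.04])+t); a,b=(q2[:2]/q2[2]).astype(int)
def cr(i,u,v,k=28): return cv2.resize(i[max(v-k,0):v+k,max(u-k,0):u+k],(400,400),interpolation=cv2.INTER_CUBIC)
x=cr(p,u,v); y=cr(p,a,b)
ps,ds=shot("scene","s1"); K,R,t=cal("scene"); q=K@(R@np.array([*s,.1])+t); u,v=(q[:2]/q[2]).astype(int)
z=cr(ps,u,v)
cv2.imwrite("pics/c1.png",cv2.convertScaleAbs(cv2.resize(np.hstack([x,z]),(800,400))[:,:,::-1],alpha=1.5)); cv2.imwrite("pics/c1b.png",y[:,:,::-1])
for n in("spindle_tip","cap_center"): print(n,[(np.round(o["at"],3).tolist(),round(o["confidence"],2)) for o in m.look_for("scene",n)])
print(m.current_time())
```

```text
[ 0.41380225 -0.58679856 -0.14646881]
0.5493430877205526 [1.10464558 0.3179599  4.25853261]
0.5488536987490673
[-4.51473396 -2.7086171   9.05853977] 0.5498981815771642
(array([0.49845315, 0.31821238, 0.04013261]), (0.49901118874549866, 0.3184698820114136), 0.024325137957930565, 197)
201 212
spindle_tip [([0.564, 0.157, 0.067], 0.78), ([0.776, -0.094, 0.01], 0.41)]
cap_center [([0.47, -0.012, 0.041], 0.75), ([0.51, 0.325, 0.042], 0.54)]
12.2167
```

View pics/c1.png

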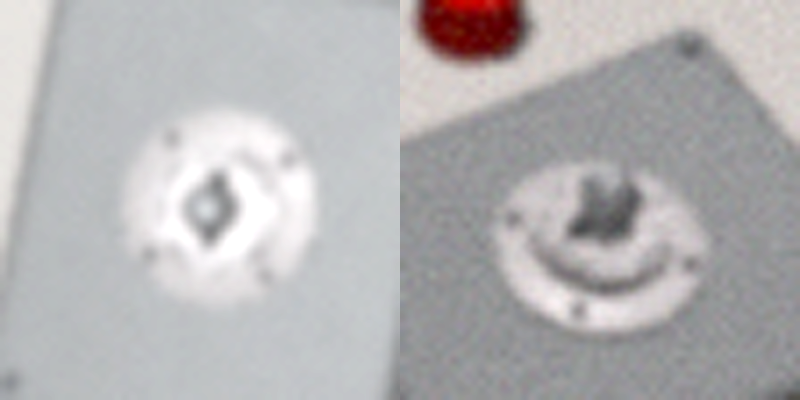

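The cap stands upright at (0.499, 0.3185). The pin in the top crop runs from about (220,170) to (207,243), so nearly along world x. Next I grip the head, squeezing it twice to centre it, and lower it over the spindle.

Run:
```python
from h import *
h=(.518,-.1358); s=(.542,.1372); Y=-1.45
m.move_ptp((*h,.10),down(.12)); m.move_l((*h,.012),max_speed=.1)
m.set_gripper(.3,20); print(m.current_grip_width()); m.set_gripper(.85)
m.move_l((*h,.012),down(Y),max_speed=.1); print(m.current_force())
m.set_gripper(.3,60); print(m.current_grip_width(),m.current_force())
m.move_l((*h,.18)); print("lifted",m.current_force(),m.current_grip_width())
m.move_ptp((*s,.16),down(Y)); m.dwell(.2); print("above",m.current_force(),m.current_ft_torque(),m.current_qpos()[5])
for z in(.127,.121,.116,.112):
    m.move_l((*s,z),max_speed=.05); print(z,np.round(m.current_force(),1),np.round(m.current_ft_torque(),2),np.round(m.current_ee_pos(),4))
    if m.current_force()[2]>20: break
print(m.current_time())
p,d=shot("scene","s2"); cv2.imwrite("pics/c2.png",cv2.resize(p[150:280,250:380],(520,520))[:,:,::-1])
```

```text
0.641189137871373
[ 1.1757345  -0.07451132  0.16963669]
0.6353007958282159 [-2.21062316 -0.30554987  7.49384381]
lifted [-0.89728472  0.03079611 -2.29491073] 0.6288046644014919
above [ 0.71160552  0.20290239 -2.37440334] [-0.01207607 -0.00027873 -0.01164338] 1.6143202793565918
0.127 [-0.1  0.  -2.2] [-0.01  0.02 -0.04] [0.5422 0.1373 0.1272]
0.121 [ 0.1 -1.  -2.4] [ 0.   -0.01 -0.04] [0.5418 0.1372 0.1207]
0.116 [ 0.2 -0.8 -2.2] [0.01 0.   0.01] [0.5418 0.1372 0.1157]
0.112 [ 0.3  0.  -1.9] [-0.05 -0.02  0.02] [0.5418 0.1372 0.1117]
20.8333
```

View pics/c2.png

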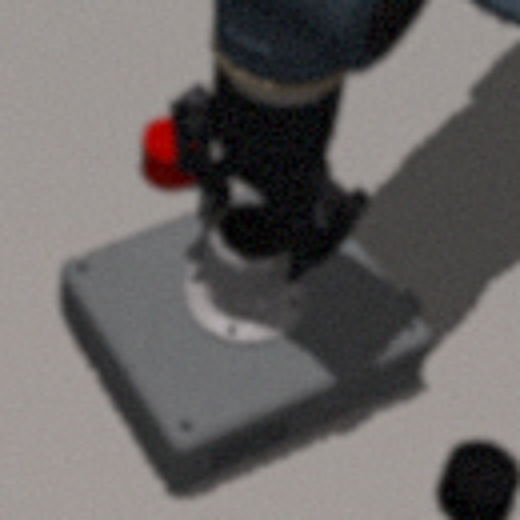

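The image shows the head gripped upright over the boss. The bore is already round the spindle with no side force. Next I lower it onto the pin, press lightly and turn.

```bash
cat > key.py <<'E'
from h import *
s=(.542,.1372); Y=-1.45; z=.112
def f(): return float(np.mean([m.current_force()[2] for _ in range(3)]))
while z>.102:
    z-=.001; m.move_l((*s,z),max_speed=.03)
    if f()>6: break
print("contact",z,f(),m.current_ee_pos(),m.current_time())
zc=z; keyed=z<=.1025
while not keyed and Y<2.0 and m.current_time()<55:
    Y+=.12; m.move_l((*s,z),down(Y),max_speed=.1)
    F=f(); q=m.current_ee_pos(); print(round(Y,2),round(z,4),round(F,1),np.round(m.current_force()[:2],1),round(float(m.current_ft_torque()[2]),2),round(q[2],4),round(m.current_time(),1))
    if F>14: z+=.0005
    elif F<4: z-=.001
    if q[2]<zc-.0035: keyed=True
print(keyed,m.current_time(),z,Y,m.current_grip_width())
E
python3 key.py
```

```text
contact 0.107 11.065321195789673 [0.54241503 0.13725289 0.1080469 ] 22.1333
-1.33 0.107 9.8 [-1.7  0.6] 0.07 0.1081 22.4
-1.21 0.107 9.8 [-0.6 -0.2] 0.15 0.1081 22.7
-1.09 0.107 9.7 [-1.3  1.2] 0.09 0.1081 22.9
-0.97 0.107 9.4 [-1.2  0.1] 0.11 0.1081 23.2
-0.85 0.107 8.7 [-0.  0.] 0.08 0.1081 23.5
-0.73 0.107 8.5 [-1.4 -0.9] 0.09 0.1081 23.7
-0.61 0.107 9.3 [-1.   0.9] 0.08 0.108 24.0
-0.49 0.107 6.6 [-1.2 -0. ] 0.17 0.1074 24.3
-0.37 0.107 -1.4 [0.3 0.3] -0.03 0.1067 24.5
-0.25 0.106 -1.7 [-0.1  0.1] -0.0 0.1057 24.8
-0.13 0.105 -2.6 [ 0.2 -0.1] -0.0 0.1049 25.1
-0.01 0.104 5.0 [-3.  -1.4] -0.43 0.1047 25.3
0.11 0.104 5.9 [-1.5 -0.6] -0.53 0.1048 25.6
0.23 0.104 5.6 [-2.3 -1.9] -0.58 0.1048 25.9
0.35 0.104 4.9 [-2.4 -0.1] -0.63 0.1048 26.1
0.47 0.104 6.4 [-2.5 -0.8] -0.59 0.1048 26.4
0.59 0.104 6.1 [-1.8 -0.6] -0.69 0.1048 26.7
0.71 0.104 5.0 [-2.6 -1.4] -0.62 0.1048 26.9
0.83 0.104 5.6 [-2.3 -0.5] -0.59 0.1048 27.2
0.95 0.104 5.5 [-1.6  0.6] -0.63 0.1048 27.5
1.07 0.104 5.2 [-2.2 -0.5] -0.59 0.1049 27.7
1.19 0.104 5.7 [-2.8 -0.4] -0.56 0.1049 28.0
1.31 0.104 4.5 [-1.5 -0. ] -0.59 0.1048 28.3
1.43 0.104 5.3 [-1.4  0.5] -0.56 0.1048 28.5
1.55 0.104 5.6 [-1.5  0.3] -0.63 0.1048 28.8
1.67 0.104 5.0 [-1.8  1.2] -0.65 0.1049 29.1
1.79 0.104 5.5 [-2.1  0.8] -0.63 0.1048 29.3
1.91 0.104 5.9 [-1.2  2.2] -0.66 0.1048 29.6
2.03 0.104 4.8 [-2.4  1.2] -0.6 0.1048 29.9
False 29.8667 0.104 2.0300000000000007 0.6316578622108
```

It keyed at yaw ≈ -0.4 to -0.1: the force vanished and the head dropped. My threshold then missed the drop, and the turn carried on against the pin at about 0.6 N m. I back off to relieve the torque and push down.

Run:
```python
from h import *
s=(.542,.1372); Y=2.03
def st(l): print(l,np.round(m.current_force(),1),np.round(m.current_ft_torque(),2),np.round(m.current_ee_pos(),4),round(m.current_time(),1))
for i in range(4):
    Y-=.06; m.move_l((*s,.104),down(Y),max_speed=.1); st(round(Y,2))
    if abs(m.current_ft_torque()[2])<.05 and i>=2: break
z=.104
while z>.0925:
    z-=.001; m.move_l((*s,z),max_speed=.03); st(round(z,4))
    if m.current_force()[2]>25: break
```

```text
1.97 [ 0.4  1.5 -0.1] [ 0.03 -0.13 -0.31] [0.5423 0.1373 0.1042] 30.1
1.91 [ 1.1  0.6 -3.2] [ 0.04 -0.2  -0.02] [0.5421 0.1372 0.104 ] 30.4
1.85 [-0.6 -0.2 -2.4] [ 0.05 -0.02  0.02] [0.5418 0.1372 0.1039] 30.6
0.103 [ 0.2 -0.3 -2.1] [-0.08 -0.01 -0.02] [0.5419 0.1372 0.1029] 30.9
0.102 [-0.2 -0.7  1.9] [-0.03  0.18  0.02] [0.5422 0.1372 0.1023] 31.1
0.101 [-1.7  0.1  3.4] [ 0.    0.15 -0.01] [0.5421 0.1372 0.1012] 31.4
0.1 [-1.  -0.4  4.7] [0.03 0.16 0.01] [0.5421 0.1372 0.1001] 31.6
0.099 [-0.7 -0.2  5.4] [-0.05  0.22 -0.01] [0.5421 0.1372 0.0991] 31.9
0.098 [-2.3 -0.4  6.2] [-0.07  0.27 -0.01] [0.5421 0.1372 0.0982] 32.1
0.097 [-2.9 -0.4 10.8] [-0.06  0.47  0.03] [0.5422 0.1372 0.0976] 32.4
0.096 [-7.4 -2.4 21.4] [-0.21  1.32  0.02] [0.5422 0.1372 0.0975] 32.6
0.095 [-13.1  -2.5  32.3] [-0.36  2.05  0.01] [0.5422 0.1372 0.0974] 32.9
```

Run:
```python
from h import *
m.move_l((.5416,.1372,.096),max_speed=.03); m.dwell(.5)
print(m.current_force(),m.current_ft_torque(),m.current_ee_pos(),m.current_tcp_rot()[:,0],m.current_grip_width(),m.current_time())
p,d=shot("scene","s3"); W=cloud("scene",d); a=circ(W,(.542,.137),.125,r=.03); print(a)
pt,dt=shot("top","t3"); print(circ(cloud("top",dt),(.499,.3185),.04))
cv2.imwrite("pics/c3.png",cv2.convertScaleAbs(np.hstack([cv2.resize(p[160:270,260:370],(400,400)),cv2.resize(pt,(400,400))])[:,:,::-1],alpha=1.4))
```

```text
[-5.93328825 -1.62507497 19.04913224] [-0.18963855  0.93777709  0.05393797] [0.5421375  0.13724527 0.09748846] [ 1.52020393e-03  1.46523276e-04 -9.99998834e-01] 0.6258364075742959 33.6167
(array([0.54854842, 0.13716912, 0.1256332 ]), (0.5435688495635986, 0.1368367224931717), 0.029276618734002113, 267)
(array([0.49841376, 0.32495666, 0.04057849]), (0.4981480538845062, 0.3210286498069763), 0.02340075373649597, 134)
```

View pics/c3.png

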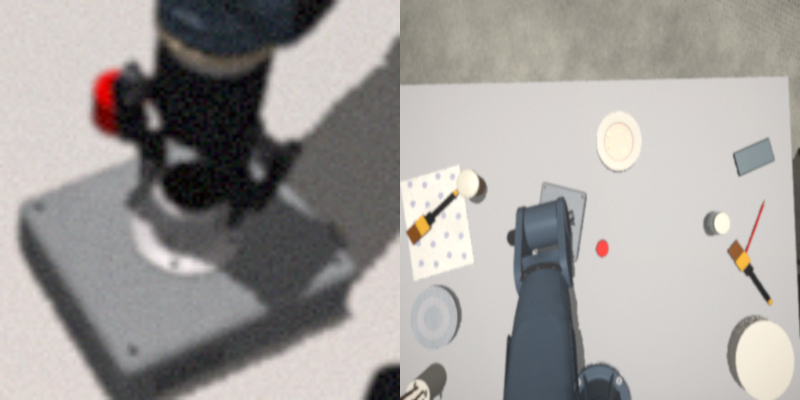

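The head sits flat on the boss with its top at about 0.1256 m (0.125 expected). The cap stands where I put it, partly hidden by the arm in the top view. The plate, cup and jar look untouched.

```bash
python3 -c "
from h import *
print(m.current_force(),m.current_grip_width()); print(m.sign_off())"
```

```text
[-6.62299957 -1.50719681 20.24801047] 0.6296198428188245
the job is handed in; nothing more can be done
None
```

The head is keyed on the spindle and pushed fully home, and I handed the job in with the arm still gripping it and pressing down. The dust cap stands upright on the table about 0.19 m from the spindle.

- **Head:** It dropped over the pin after about one radian of turning. The washer compressed over about 5 mm and then came to a hard stop. At hand-in the arm was pressing with about 20 N, at the 60 N grip I set. The top of the head measured 0.1256 m, against 0.125 m expected when home.
- **Leftover side load:** About 6.6 N of side force and, at the check just before, 0.9 N m of tilting moment remained. The tool itself was vertical to within 0.002 rad, but I did not measure the head's own tilt.
- **Overshoot:** My check missed the moment the head dropped, so I kept turning about 2 rad further against the pin at about 0.6 N m. Either the spindle's motor or the grip slipped. I backed off until the torque was gone, and the head then pushed home normally.
- **Cap, plate, cup and jar:** The cap's top measured 0.0406 m, so it is standing, though the arm partly hid it in that last picture. The plate, cup and jar look unmoved in the last overhead picture, but I did not measure them again.

The robot clock read 33.6 s at the last check, out of 72 s allowed.

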